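Level the tilting stand and lock the keyed flat stake into it

ROBOT

A 7-joint arm with a two-finger parallel gripper is mounted at the origin on the work surface. World frame = base frame: x ahead of the robot, y to its left, z up, the work surface at z = 0. Lengths are in m, angles in rad, forces in N, time in s.
With the tool pointing down it reaches from about 0.425 to 0.925 m from the base axis. Payload 6.8 kg.
Tool frame: the origin (TCP) lies on the centre line of the jaws, within the pads' length; the fingertips stand 25 mm ahead of it and the grasp point (between the pads) lies 6 mm ahead of it; x points along the fingers, y is the direction in which the jaws open and shut, and the axes are right-handed (so a half turn about x gives the same grasp; the last joint's range is limited). The gripper opens to 88 mm and grips with 3 to 60 N. Pads are 20 mm wide; open, the fingers measure 115 mm over their backs; the gripper's body (75 mm by 178 mm) begins 61 mm behind the grasp point.
Start: joints at [1.046, 0.477, 0.022, 1.555, -0.011, 1.109, -0.083], TCP at [0.273, -0.617, 0.248] pointing down, gripper open.
Joint ranges: [-2.96, 2.96], [-0.34, 2.1], [-1.41, 1.46], [0.24, 2.44], [-1.37, 4.51], [0.17, 1.92], [-2.96, 2.96]. Speed limits (rad/s): [2.39, 2.39, 3.14, 3.14, 3.14, 3.14, 3.14].

INTERFACE

Orientations are given as a rotation vector (axis times angle).
In Python, from cell import r, cams gives the robot as it stands. The module is installed in compiled form; this text tells all that it offers.
- The arm moves only by the tool move_arm, never from a script. Its arguments are lists of equal length, an entry for each row: "gripper": the finger opening in mm, from 0 to 87.8; "offset": the shift along the tool's x, y, z in mm, a list of three; "spin": the turn about the tool's x in rad. A call has 1 to 10 rows; each row is the pose to reach, as a shift and turn from the pose commanded when the call began, along the tool's axes at that moment; what a row does not reach only later rows make up. A row lasts 1/8 s, in which the tool goes at most 62.5 mm and 10.7 degrees, less where a joint would pass 70% of its speed; a pose out of reach is approached as far as the arm can. A call with a gripper value outside its range is refused whole. The fingers move at their own pace and stop on an object; "newtons" is the grip in N (left out, the last holds). Time passes only in rows, so rows that repeat a pose let the fingers close. It gives the time, the measured TCP pose, the force and the opening at its end, in the units of the state.
- r.sense(): the state, without advancing time (a new reading comes with each control period).
- cams.capture(name): name is "scene" or "top" or "wrist"; returns (picture, depth): 400x640x3 uint8, red, green, blue; 400x640 float32, m along the optical axis (not along the pixel's ray), 0 where there is no reading.
- cams.camera_params(name): a dict with "fx", "fy", "cx", "cy" (pixels), "rvec" (rotation vector, rad) and "tvec" (3), from world to camera coordinates, as OpenCV has them. Camera axes: x right, y down, z forward; pixel columns grow to the right and rows downward; lengths in m; the calibration is good to about 2 mm. A picture is of the moment at which its call begins: read the wrist's pose just before it. camera_params takes no time and is no camera call; for the wrist camera it gives the pose at the moment of the call.
- r.sign_off(): hands the job in, once; it reports no verdict.
The state is a dict: "t": time; "joints": joint angles; "qd": joint speeds; "joint_efforts": joint torques, N m; "eef_pos": TCP position; "tool_rot": TCP orientation; "ft_force": force on the tool from outside, world axes, zero at the start; "moment": the same for the moment, N m; "opening": finger opening in m.
Only numpy, scipy, OpenCV 4.12 (cv2) and the standard library are available. Lean on these libraries where they do the work, as an engineer would, in place of code of your own. Each camera call takes 0.05 s, during which the arm holds its last target.

TASK

Set up the jeweller's tilting stand: first turn its wing knob until the platform is level. Then take the oblong flat-topped stake out of the wooden rack, put its shank in the platform's bore and turn it until its flats meet the keys and it drops fully home, and swing the latch bar over its flange until it is shut against its stop. Leave the other two stakes in the rack, and the platform level.

Things in the scene. Friction and masses are not known exactly. Their poses are not given: they have to be found in the camera images.
- stand: fixed grey stand, base 170 (x) x 270 (y) x 12 mm; origin at the centre of its underside, under the bore; knob on its +y side. Its aluminium platform, 120 (x) x 245 mm (y), top 64 mm above the table when level, tilts about an axis along the stand's x, 46 mm up. It starts 0.06 to 0.115 rad off level, low on the knob's side
- socket (a point): mouth of the bore, centre of the platform's top. x along the tilt axis, y to the knob, z out of the bore (vertical when level). Bore: round, 26 mm, for the top 10 mm; below, two keys leave a slot 18 mm wide in y, 26 mm long in x; 36 mm deep in all, open below. The stake drops home only with its flats facing the keys: its x parallel to the socket's x, either way round, within about 0.15 rad
- tilt_knob (a joint): angle of the wing knob that tilts the platform, rad, growing clockwise seen from above. Platform level at 0; 0.05 rad of tilt per rad of knob. Starts between -2.3 and -1.2: turn it clockwise to raise the knob's side. Stops at -2.6 and 1.2. Friction 0.06 N m; stays where it is left
- knob_wing (a point): middle of the dark steel wing knob, 108 mm from the tilt axis, 99 mm above the table; its axis is vertical and does not tilt. Upright wing 42 mm long (x), 12 mm thick (y), 34 mm tall, this point half-way up, on a 30 mm disc whose top is 17 mm below this point. When the platform is level the wing lies parallel to the tilt axis
- flat_stake_head (a point): centre of the head of the stake to fit: plain steel block 56 (x) x 26 (y) x 24 mm (z), the only oblong, flat-topped head. Below it a 20 mm neck, then a 52 mm round flange whose top is 28 mm and underside 36 mm below this point. Starts upright in the rack. Home in the stand this point is 36 mm above the socket; resting on the keys, unturned, it is 48 to 56 mm above it. 0.35 to 0.7 kg
- flat_stake_foot (a point): centre of the lower end of the same stake's shank, 66 mm below the head's centre. Shank 30 mm long below the flange, 24 mm in diameter, with two flats facing the stake's +y and -y, 15 mm apart, parallel to the head's long sides; the last 8 mm taper to 17 mm (11 mm over the flats). In the rack it stands in a loose 29 mm hole, the flange on the rack's top
- dome_stake_head (a point): head of another stake, round and domed, 42 mm across, this point 36 mm above its flange's underside; to be left in the rack
- horn_stake_head (a point): head of a third stake, a small upright cone, this point 36 mm above its flange's underside, its tip 33 mm higher; to be left in the rack
- rack: fixed wooden stake rack, 74 (x) x 236 (y) x 42 mm; origin at the centre of its underside; three holes 76 mm apart along y, one stake in each, in any order
- latch (a joint): angle of the latch bar on the platform, rad: 0 shut over the flange against its stop, growing as it opens (clockwise from above); starts open at 0.8 to 1.15. Friction 0.06 N m; stays where it is left. It shuts only when the flange is down on the platform
- latch_pin (a point): half-way up the upright round steel pin at the end of the latch bar, by which it is swung: 10 mm across, 40 mm tall from the bar's underside. The bar is 12 mm wide, 7 mm thick, its underside 10 mm above the platform; this point is 33 mm above the platform's top. x points from the pivot to the pin
- latch_pivot (a point): point on the latch's pivot axis, level with the point on the pin, 92 mm from it; in the socket's frame at x -45, y -20 mm. Shut, the bar points along the socket's +x and the pin is at x 47, y -20 mm there
Mind the look-alikes: they are no part of the job. What is shaped like the part that bears flat_stake_head but blue or yellow is not meant.

How it is judged:
On the way, in this order (a step that is already met when the one before it is completed fails the run):
1. the platform is turned level (within 0.025 rad) (angle between socket's own z axis and vertical below 0.025 rad), for 0.3 s.
2. the flat stake is lifted clear of the rack (z of flat_stake_head in the frame of rack above 0.108 m), for 0.05 s.
3. the flat stake has dropped home in the keyed bore (z of flat_stake_head in the frame of socket between 0.03 and 0.0395 m and horizontal distance between flat_stake_head and socket below 0.006 m), for 0.2 s.
4. the latch is shut over the flange (value of joint latch below 0.15 rad), for 0.2 s.
At the end, for the whole second after the job is handed in: The platform is level within 0.025 rad, the flat stake is fully home in the bore (its flange within 3.5 mm of the platform, centred within 6 mm), and the latch is shut to within 0.15 rad of its stop (all of step 3 and angle between socket's own z axis and vertical below 0.025 rad and value of joint latch below 0.15 rad); the robot touches nothing.
It fails at once if one of the other two stakes is moved by more than 30 mm (distance of any of dome_stake_head, horn_stake_head from where it was at the start of the episode above 0.03 m).
It also fails if it takes over 72 s, if anything falls off the work surface, if the arm or the gripper's body presses on something with over 40 N, if the wrist force passes 120 N, or if a joint passes its speed limit or range.

## Working session

There is one attempt and no reset: what is moved stays moved. The work goes in short steps, Python scripts to look and compute and a tool call to move; the robot and the scene stay as the last step left them, time stands still between calls to the robot, and variables do not carry over. Pictures are saved under pics/ and viewed, and the job is handed in when it is done.

Besides the shell and the picture viewer there is one more tool, called after "Emit:" as name([rows], argument=value, ...), one row to a line, values as JSON. move_arm: Moves the arm, as the interface text tells. Its arguments: {"type":"object","properties":{"gripper":{"type":"array"},"offset":{"type":"array"},"spin":{"type":"array"},"newtons":{"type":"number"}},"required":["gripper","offset","spin"]}

```bash
mkdir -p pics; ls
python3 - <<'E'
from cell import r,cams
import cv2,numpy as np
s=r.sense();print(s)
for n in ("scene","top","wrist"):
    p,d=cams.capture(n);cv2.imwrite(f"pics/a_{n}.png",p[:,:,::-1]);np.savez(f"a_{n}.npz",p=p,d=d,**{k:np.array(v) for k,v in cams.camera_params(n).items()})
    print(n,cams.camera_params(n))
E
```

```text
pics
{'t': 0.0, 'joints': array([ 1.0459086 ,  0.47776742,  0.02234451,  1.55642477, -0.01147458,
        1.10925772, -0.08308629]), 'qd': array([-0.00079683,  0.00040536, -0.00135718, -0.00024665,  0.00054216,
       -0.00111521,  0.00050664]), 'joint_efforts': array([-7.11572175e-04, -5.82859576e+01,  1.53476167e+00, -2.72615111e+01,
       -5.42487600e-02,  1.68948033e-02,  1.32426730e-04]), 'eef_pos': array([ 0.27302237, -0.61673579,  0.24671495]), 'tool_rot': array([ 1.99177804,  0.42302601, -1.99280588]), 'ft_force': array([-0.2586977 ,  0.07361668, -0.74308099]), 'moment': array([ 0.01612686, -0.02683563,  0.05836373]), 'opening': 0.08806602917561786}
scene {'fx': 506.3622755174061, 'fy': 506.3622755174061, 'cx': 312.3050440706942, 'cy': 202.0647424362813, 'rvec': array([ 2.45081742,  0.5791616 , -0.17756018]), 'tvec': array([-0.44639005, -0.15624498,  1.34168404])}
top {'fx': 427.4218247234214, 'fy': 427.4218247234214, 'cx': 319.62798643611916, 'cy': 203.29046706311982, 'rvec': array([ 2.09819456, -2.12719828,  0.23006292]), 'tvec': array([-0.03801457,  0.5286794 ,  0.99985104])}
wrist {'fx': 349.15139376841853, 'fy': 349.15139376841853, 'cx': 318.4686609058339, 'cy': 201.3087627991136, 'rvec': array([-2.41041729,  1.56848449,  0.2471688 ]), 'tvec': array([-0.67386195, -0.03778626,  0.3938702 ])}
```

View pics/a_scene.png

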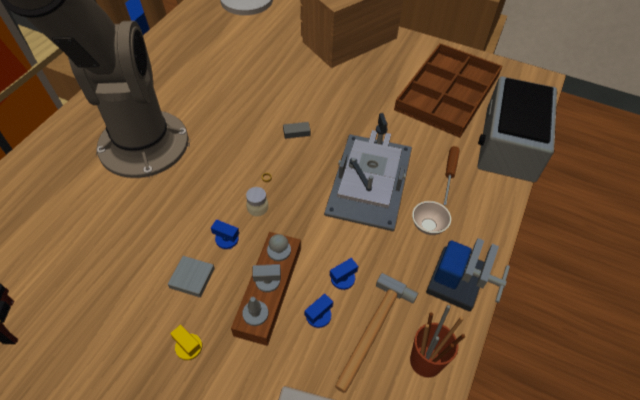

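View pics/a_top.png

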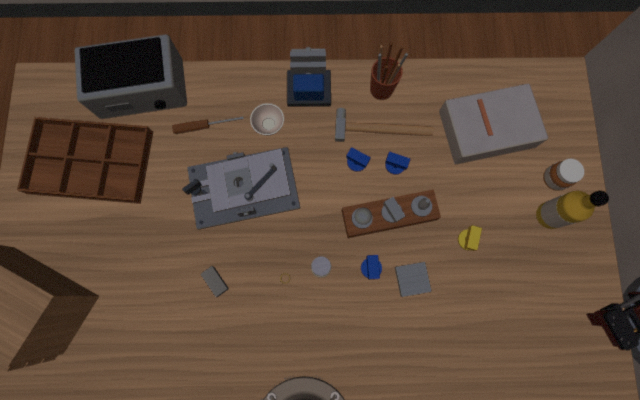

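View pics/a_wrist.png

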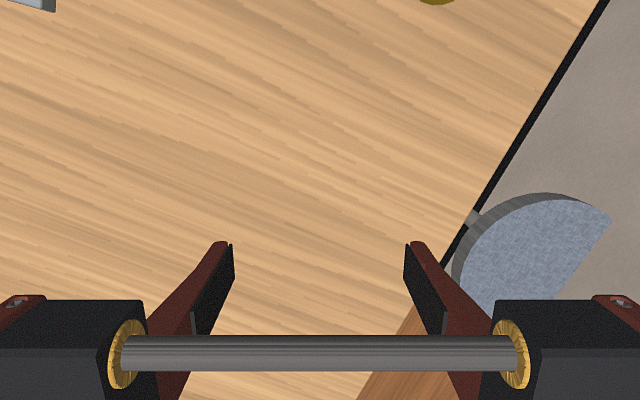

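```bash
cat > h.py <<'E'
import numpy as np,cv2
from scipy.spatial.transform import Rotation as R
class Cam:
    def __init__(s,f):
        z=np.load(f) if isinstance(f,str) else f
        s.p=z['p'];s.d=z['d'];s.K=np.array([[z['fx'],0,z['cx']],[0,z['fy'],z['cy']],[0,0,1.]],float);s.r=np.array(z['rvec'],float);s.t=np.array(z['tvec'],float)
        s.R=cv2.Rodrigues(s.r)[0];s.c=-s.R.T@s.t
    def plane(s,uv,z):
        uv=np.atleast_2d(uv).astype(float);d=np.c_[uv,np.ones(len(uv))]@np.linalg.inv(s.K).T@s.R
        return s.c+d*((z-s.c[2])/d[:,2])[:,None]
    def pt(s,uv,dep=None):
        uv=np.atleast_2d(uv).astype(float);dep=s.d[uv[:,1].astype(int),uv[:,0].astype(int)]
        return (np.c_[uv,np.ones(len(uv))]@np.linalg.inv(s.K).T*dep[:,None]-s.t)@s.R
    def proj(s,P): return cv2.projectPoints(np.atleast_2d(P).astype(float),s.r,s.t,s.K,None)[0][:,0]
    def cloud(s,x0,x1,y0,y1):
        v,u=np.mgrid[y0:y1,x0:x1];uv=np.c_[u.ravel(),v.ravel()];return uv,s.pt(uv)
def grab(n):
    from cell import r,cams
    st=r.sense();cp=cams.camera_params(n);p,d=cams.capture(n)
    return Cam(dict(p=p,d=d,**cp)),st
def crop(c,x0,x1,y0,y1,k,f): cv2.imwrite(f,cv2.resize(c.p[y0:y1,x0:x1,::-1],None,fx=k,fy=k,interpolation=cv2.INTER_CUBIC))
E
python3 - <<'E'
from h import *
t=Cam('a_top.npz');s=Cam('a_scene.npz')
crop(t,170,310,135,235,5,'pics/b1.png');crop(t,330,450,180,245,6,'pics/b2.png')
crop(s,315,425,105,230,4.8,'pics/b3.png');crop(s,225,310,225,345,4.8,'pics/b4.png')
E
```

```text
(no output)
```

View pics/b1.png

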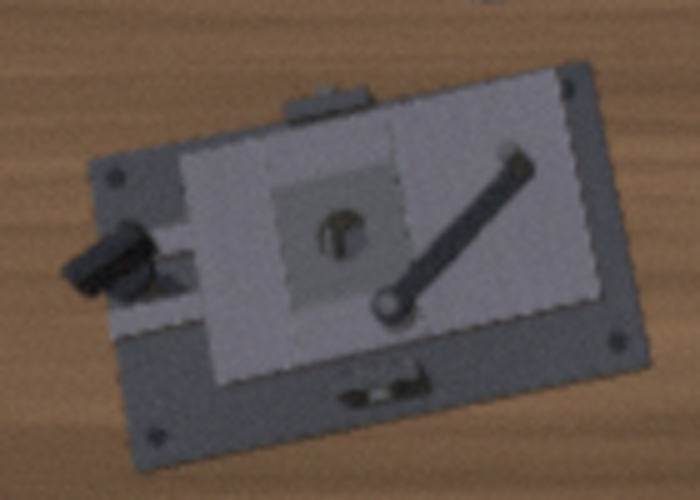

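View pics/b2.png

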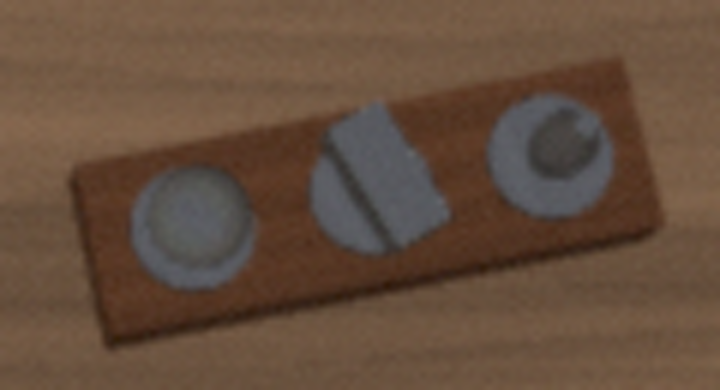

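View pics/b3.png

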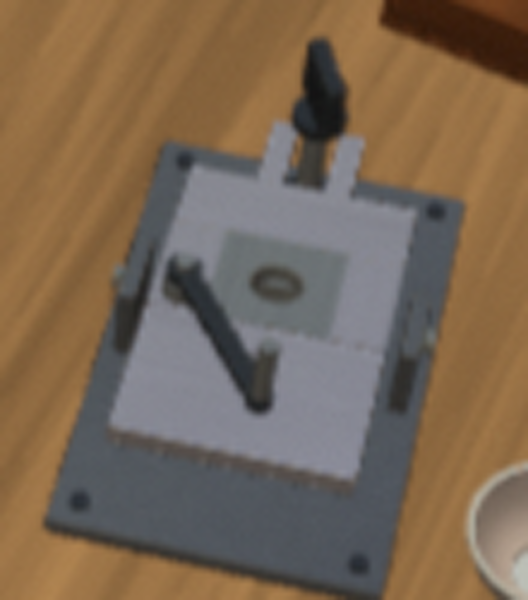

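View pics/b4.png

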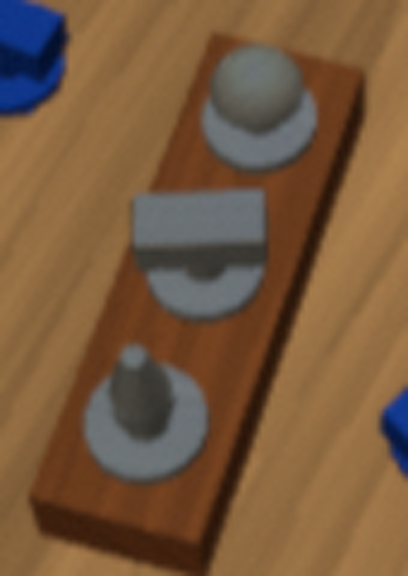

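Run:
```python
from h import *
np.set_printoptions(precision=4,suppress=True)
t=Cam('a_top.npz');s=Cam('a_scene.npz')
T=lambda L,o,k:np.array(L,float)/k+np.array(o)
c=t.plane(T([(90,158),(590,65),(650,368),(138,470)],(170,135),5),.012)
print('base',c,c.mean(0));
ay=(c[0]-c[1]+c[3]-c[2]);print('y dir yaw of x',np.arctan2(ay[1],ay[0])-np.pi/2,np.linalg.norm(c[0]-c[1]),np.linalg.norm(c[1]-c[2]))
c=s.plane(T([(165,142),(465,203),(380,600),(45,528)],(315,105),4.8),.012)
print('base scene',c,c.mean(0));
ay=(c[0]-c[3]+c[1]-c[2]);print(np.arctan2(ay[1],ay[0])-np.pi/2)
# rack
c=t.plane(T([(72,165),(622,58),(662,228),(105,345)],(330,180),6),.042);print('rack',c.mean(0),c)
ay=(c[0]-c[1]+c[3]-c[2]);print('rack yaw',np.arctan2(ay[1],ay[0])-np.pi/2)
# head top: crop corners, z .042+.036+.012
h=t.plane(T([(328,140),(380,102),(450,215),(402,250)],(330,180),6),.090);print('head',h.mean(0),h)
hs=s.plane(T([(133,198),(264,189),(266,240),(133,247)],(225,225),4.8),.090);print('head s',hs.mean(0),hs)
for q in (h,hs):
  for a in q: print(np.linalg.norm(a-np.roll(q,-1,0)[0]),end=' ')
print()
# depth-based
for cam,b in((t,(380,410,190,225)),(s,(250,285,258,295))):
  uv,P=cam.cloud(*b);m=(P[:,2]>.083)&(P[:,2]<.098);Q=P[m]
  (cx,cy),(w,hh),a=cv2.minAreaRect(Q[:,:2].astype(np.float32)*1000);print('rect',cx,cy,w,hh,a,np.median(Q[:,2]),m.sum())
# knob
for cam,b in((t,(178,206,172,200)),(s,(372,395,108,140))):
  uv,P=cam.cloud(*b);m=(P[:,2]>.092)&(P[:,2]<.13);Q=P[m]
  print('knob',cv2.minAreaRect(Q[:,:2].astype(np.float32)*1000),Q.max(0),m.sum())
```

```text
base [[0.6404 0.2979 0.012 ]
 [0.6884 0.036  0.012 ]
 [0.5243 0.005  0.012 ]
 [0.4749 0.2653 0.012 ]] [0.582  0.1511 0.012 ]
y dir yaw of x 0.1843474933732263 0.26622965276676064 0.16703810598710397
base scene [[ 0.4775  0.2642  0.012 ]
 [ 0.642   0.2965  0.012 ]
 [ 0.6933  0.0335  0.012 ]
 [ 0.5308 -0.0012  0.012 ]] [0.5859 0.1482 0.012 ]
0.1954641130432091
rack [ 0.504  -0.2232  0.042 ] [[ 0.5196 -0.1011  0.042 ]
 [ 0.5625 -0.3337  0.042 ]
 [ 0.4897 -0.3453  0.042 ]
 [ 0.4441 -0.1128  0.042 ]]
rack yaw 0.1880382222686221
head [ 0.5035 -0.2244  0.09  ] [[ 0.5187 -0.2005  0.09  ]
 [ 0.5339 -0.222   0.09  ]
 [ 0.4877 -0.2475  0.09  ]
 [ 0.4739 -0.2277  0.09  ]]
head s [ 0.507 -0.226  0.09 ] [[ 0.4774 -0.2301  0.09  ]
 [ 0.5246 -0.2015  0.09  ]
 [ 0.5369 -0.2223  0.09  ]
 [ 0.4891 -0.25    0.09  ]]
0.026376281743840154 0.0 0.05278947515609163 0.060310033531103736 0.05518965012552347 0.0 0.02422304267453556 0.06014241923257123 
rect 505.8907470703125 -222.86807250976562 55.90449905395508 26.00713539123535 30.021604537963867 0.08930830856894881 259
rect 506.3681640625 -225.2387237548828 55.31835174560547 28.3648681640625 31.36417579650879 0.08891858400755062 349
knob ((563.2799072265625, 259.4945373535156), (13.75888729095459, 41.40757369995117), 36.798484802246094) [0.5785 0.2773 0.1194] 145
knob ((563.10546875, 256.8324890136719), (13.4072265625, 43.28314208984375), 35.628170013427734) [0.5792 0.2763 0.1208] 117
```

```bash
cat >> h.py <<'E'
def plan(pos,yaw_y,st=None):
    """offset (mm, tool axes) and spin to bring TCP to pos with tool y at azimuth yaw_y (or +pi)"""
    if st is None:
        from cell import r; st=r.sense()
    Rt=R.from_rotvec(st['tool_rot']).as_matrix();off=Rt.T@(np.array(pos)-st['eef_pos'])*1000
    y0=np.arctan2(Rt[1,1],Rt[0,1]);w=lambda a:(a+np.pi)%(2*np.pi)-np.pi
    print('off',off.round(1),'spin',round(-w(yaw_y-y0),3),'or',round(-w(yaw_y+np.pi-y0),3),'ynow',round(y0,3),'down',Rt[:,0].round(4),'q',np.round(st['joints'],3),'t',st['t'])
E
python3 - <<'E'
from h import *
plan([.563,.257,.25],np.radians(36.8))
plan([.563,.257,.25],np.radians(-79.1))
t=Cam('a_top.npz')
# platform tilt from depth
uv,P=t.cloud(185,300,140,225)
C=np.array([.584,.150]);a=.19;L=(P[:,:2]-C)@np.array([[np.cos(a),-np.sin(a)],[np.sin(a),np.cos(a)]])
m=(abs(L[:,0])<.055)&(abs(L[:,1])<.115)&(P[:,2]>.04)&(P[:,2]<.08)
A=np.c_[L[m],np.ones(m.sum())]
for _ in range(5):
    k=np.linalg.lstsq(A,P[m,2],rcond=None)[0] if _==0 else np.linalg.lstsq(A[g],P[m,2][g],rcond=None)[0]
    g=abs(A@k-P[m,2])<.004
print(k,g.sum(),m.sum())
E
```

```text
off [  -2.2 -681.6 -618.9] spin -1.796 or 1.345 ynow -1.154 down [-6.0e-04  1.2e-03 -1.0e+00] q [ 1.046  0.478  0.022  1.556 -0.011  1.109 -0.083] t 0.15
off [  -2.2 -681.6 -618.9] spin 0.227 or -2.915 ynow -1.154 down [-6.0e-04  1.2e-03 -1.0e+00] q [ 1.046  0.478  0.022  1.556 -0.011  1.109 -0.083] t 0.15
[-0.00193511 -0.10139521  0.06396389] 3023 3219
```

Emit:
move_arm([
  [-10,-40,-36],
  [-20,-85,-77],
  [-30,-130,-118],
  [-30,-175,-159],
  [-30,-220,-200],
  [-30,-264,-240],
  [-30,-308,-280],
  [-30,-352,-320],
  [-30,-396,-360],
  [-30,-440,-400],
], gripper=[60,60,60,60,60,60,60,60,60,60], spin=[-0.15,-0.33,-0.5,-0.68,-0.86,-1.04,-1.22,-1.4,-1.58,-1.7])

```text
t: 1.4
eef_pos: [0.4611, -0.0512, 0.2778]
tool_rot: [0.795, 1.42, -0.795]
ft_force: [1.4, 0.3, 0.0]
opening: 0.06
```

Run:
```python
from h import *
plan([.563,.257,.25],np.radians(36.8))
```

```text
off [  27.7  248.  -209.5] spin -0.092 or 3.05 ynow 0.55 down [ 4.e-04 -4.e-04 -1.e+00] q [ 0.519  0.139 -0.587  1.972  0.089  1.055  0.442] t 1.4
```

Emit:
move_arm([
  [5,40,-35],
  [10,80,-70],
  [20,125,-105],
  [28,170,-145],
  [40,210,-178],
  [60,248,-209],
  [68,248,-209],
  [68,248,-209],
], gripper=[60,60,60,60,60,60,60,60], spin=[-0.02,-0.04,-0.06,-0.09,-0.09,-0.09,-0.09,-0.09])

```text
t: 2.4
eef_pos: [0.5638, 0.2534, 0.2086]
tool_rot: [0.728, 1.446, -0.731]
ft_force: [0.8, -0.4, -0.2]
opening: 0.0599
```

Run:
```python
from h import *
plan([.563,.257,.115],np.radians(36.8))
c,st=grab('wrist');cv2.imwrite('pics/c_w.png',c.p[:,:,::-1])
c2,_=grab('scene');crop(c2,280,460,60,240,3.3,'pics/c_s.png')
print(c.proj([[.563,.257,.116]]))
```

```text
off [93.6  1.8 -3.4] spin -0.006 or 3.135 ynow 0.636 down [-0.0021 -0.0016 -1.    ] q [-0.034  0.507 -0.667  1.7    0.352  1.06  -0.179] t 2.4
[[321.93533863 211.43447633]]
```

View pics/c_w.png

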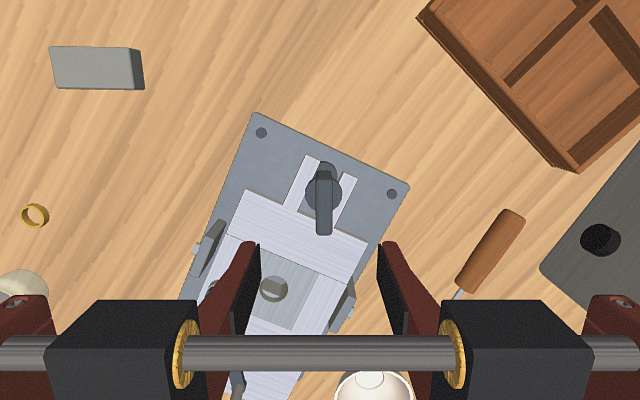

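View pics/c_s.png

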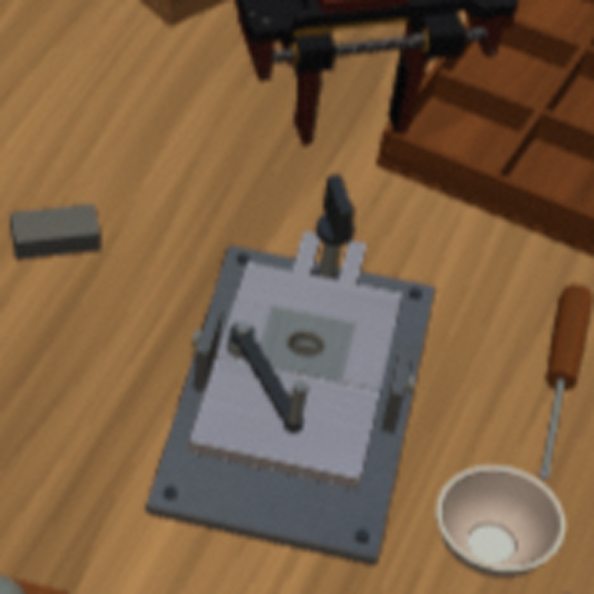

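Run:
```python
from h import *
np.set_printoptions(precision=4,suppress=True)
c,st=grab('wrist')
uv,P=c.cloud(300,350,150,245);m=(P[:,2]>.11)&(P[:,2]<.125);Q=P[m]
rc=cv2.minAreaRect(Q[:,:2].astype(np.float32)*1000);print(rc,np.median(Q[:,2]))
plan([rc[0][0]/1000,rc[0][1]/1000,.115],np.radians(36.8))
uv,P=c.cloud(250,300,100,340);
# base corners top two
print(c.plane([(256,113),(409,187)],.012))
print('C from knob',np.array(rc[0])/1000-.108*np.array([-np.sin(.19),np.cos(.19)]))
```

```text
((562.73095703125, 259.6850280761719), (11.520421981811523, 41.51953887939453), 36.178470611572266) 0.11599357197109092
off [95.3  2.4 -6.9] spin -0.008 or 3.133 ynow 0.634 down [ 0.0009 -0.0007 -1.    ] q [-0.032  0.505 -0.667  1.699  0.352  1.06  -0.18 ] t 2.55
[[0.4794 0.2692 0.012 ]
 [0.6412 0.2994 0.012 ]]
C from knob [0.5831 0.1536]
```

Emit:
move_arm([
  [20,2,-6],
  [50,2,-6],
  [80,2,-6],
  [95,2,-6],
  [95,2,-6],
  [95,2,-6],
  [95,2,-6],
  [95,2,-6],
], gripper=[60,60,60,60,0,0,0,0], spin=[-0.01,-0.01,-0.01,-0.01,-0.01,-0.01,-0.01,-0.01], newtons=25)

```text
t: 3.55
eef_pos: [0.5628, 0.2607, 0.1155]
tool_rot: [0.722, 1.447, -0.721]
ft_force: [-0.1, 0.2, 0.0]
opening: 0.0236
```

Still closing; let it close.

Emit:
move_arm([
  [0,0,0],
  [0,0,0],
  [0,0,0],
], gripper=[0,0,0], spin=[0,0,0])

```text
t: 3.92
eef_pos: [0.5627, 0.2606, 0.115]
tool_rot: [0.722, 1.447, -0.721]
ft_force: [1.3, -0.3, 3.3]
opening: 0.0118
```

Emit:
move_arm([
  [0,0,0],
  [0,0,0],
  [0,0,0],
  [0,0,0],
  [0,0,0],
  [0,0,0],
  [0,0,0],
  [0,0,0],
  [0,0,0],
  [0,0,0],
], gripper=[0,0,0,0,0,0,0,0,0,0], spin=[0.17,0.34,0.51,0.68,0.85,1.02,1.19,1.36,1.53,1.7])

```text
t: 5.18
eef_pos: [0.5643, 0.2602, 0.115]
tool_rot: [1.938, 0.505, -1.931]
ft_force: [5.9, -0.4, -2.5]
opening: 0.0117
```

Run:
```python
from h import *
st=__import__('cell').r.sense();plan(st['eef_pos'],-np.pi/2+.187,st);print(st['ft_force'],st['moment'])
t,_=grab('top')
uv,P=t.cloud(185,300,140,225)
def tilt(P):
    C=np.array([.584,.150]);a=.187;L=(P[:,:2]-C)@np.array([[np.cos(a),-np.sin(a)],[np.sin(a),np.cos(a)]])
    m=(abs(L[:,0])<.055)&(L[:,1]<.06)&(L[:,1]>-.115)&(P[:,2]>.04)&(P[:,2]<.08)
    A=np.c_[L[m],np.ones(m.sum())];g=A[:,2]>0
    for _ in range(5):
        k=np.linalg.lstsq(A[g],P[m,2][g],rcond=None)[0];g=abs(A@k-P[m,2])<.004
    print(k,g.sum(),m.sum())
tilt(P)
```

```text
off [0. 0. 0.] spin 0.324 or -2.818 ynow -1.06 down [ 3.6e-03  6.0e-04 -1.0e+00] q [-0.374  0.545 -0.214  1.789  0.153  0.82  -1.722] t 5.175
[ 5.93757273 -0.41186829 -2.50517182] [-0.11868461 -1.20091837  0.0663551 ]
[ 0.00061835 -0.01650964  0.06357069] 2528 2704
```

Emit:
move_arm([
  [0,0,0],
  [0,0,0],
  [0,0,0],
  [0,0,0],
  [0,0,0],
  [0,0,0],
  [-30,0,0],
  [-70,0,0],
  [-110,0,0],
  [-135,0,0],
], gripper=[0,0,0,40,60,60,60,60,60,60], spin=[0.17,0.33,0.33,0.33,0.33,0.33,0.33,0.33,0.33,0.33])

```text
t: 6.48
eef_pos: [0.5627, 0.2608, 0.2518]
tool_rot: [2.126, 0.2, -2.122]
ft_force: [-0.5, 0.5, 0.2]
opening: 0.0601
```

```bash
cat >> h.py <<'E'
def tilt(P,ymax=.115):
    C=np.array([.584,.150]);a=.187;L=(P[:,:2]-C)@np.array([[np.cos(a),-np.sin(a)],[np.sin(a),np.cos(a)]])
    m=(abs(L[:,0])<.055)&(L[:,1]<ymax)&(L[:,1]>-.115)&(P[:,2]>.04)&(P[:,2]<.08)
    A=np.c_[L[m],np.ones(m.sum())];g=A[:,2]>0
    for _ in range(5):
        k=np.linalg.lstsq(A[g],P[m,2][g],rcond=None)[0];g=abs(A@k-P[m,2])<.004
    print('tilt',k.round(4),g.sum(),m.sum())
E
python3 - <<'E'
from h import *
t,_=grab('top');tilt(t.cloud(185,300,140,225)[1],.06)
s,_=grab('scene');tilt(s.cloud(315,425,125,230)[1],.06)
plan([.506,-.224,.25],0)
w,_=grab('wrist');cv2.imwrite('pics/d_w.png',w.p[:,:,::-1])
E
```

```text
tilt [0.0005 0.0002 0.0635] 2608 2799
tilt [-0.0007 -0.0016  0.063 ] 2246 2466
off [  1.2 466.2 146.8] spin -1.384 or 1.758 ynow -1.384 down [ 0.0049  0.0028 -1.    ] q [-0.424  0.387 -0.146  1.681  0.063  1.072 -1.973] t 6.575
```

View pics/d_w.png

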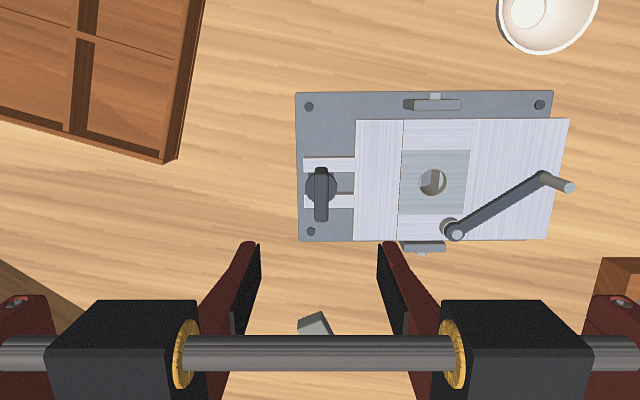

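Run:
```python
from h import *
np.set_printoptions(precision=4,suppress=True)
c,st=grab('wrist');np.savez('d_w.npz',p=c.p,d=c.d,fx=c.K[0,0],fy=c.K[1,1],cx=c.K[0,2],cy=c.K[1,2],rvec=c.r,tvec=c.t)
crop(c,390,480,140,250,5,'pics/d_hole.png');crop(c,400,580,80,260,3.3,'pics/d_st.png')
uv,P=c.cloud(300,350,150,235);m=(P[:,2]>.11)&(P[:,2]<.125);print('knob',cv2.minAreaRect(P[m][:,:2].astype(np.float32)*1000))
print(c.plane([(432,182)],.064), c.plane([(356,119),(569,118),(547,241),(353,237)],.064))
for n in('top',):
  t,_=grab(n);crop(t,170,310,135,235,5,'pics/d_top.png')
plan([.506,-.224,.25],-1.04)
```

```text
knob ((562.9948120117188, 259.8023376464844), (41.48076248168945, 11.740593910217285), 11.102914810180664)
[[0.5828 0.1543 0.064 ]] [[0.6267 0.2385 0.064 ]
 [0.6634 0.0495 0.064 ]
 [0.5453 0.0233 0.064 ]
 [0.513  0.2163 0.064 ]]
off [ -1.1 465.3 144.7] spin -0.344 or 2.798 ynow -1.384 down [-0.0016 -0.0009 -1.    ] q [-0.424  0.391 -0.146  1.686  0.063  1.071 -1.973] t 6.725
```

View pics/d_hole.png

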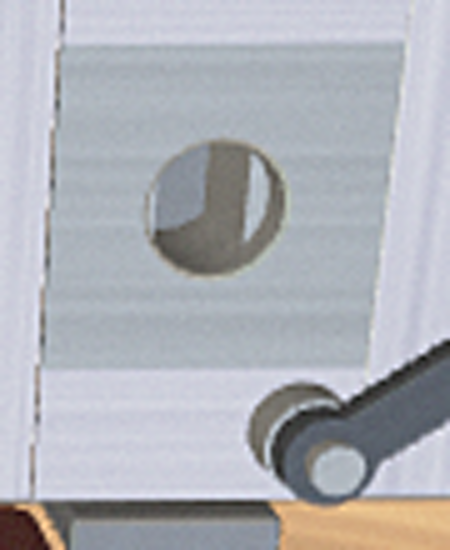

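View pics/d_st.png

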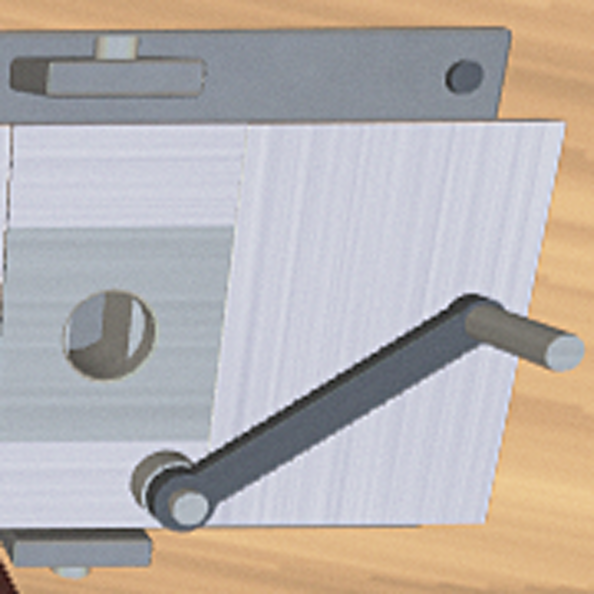

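Emit:
move_arm([
  [0,50,15],
  [0,100,31],
  [0,150,46],
  [0,200,62],
  [0,250,78],
  [0,300,93],
  [0,350,109],
  [0,400,124],
  [0,440,137],
  [0,465,145],
], gripper=[60,60,60,60,60,60,60,60,60,60], spin=[-0.04,-0.08,-0.12,-0.16,-0.2,-0.24,-0.28,-0.31,-0.344,-0.344])

```text
t: 7.98
eef_pos: [0.5045, -0.2257, 0.2478]
tool_rot: [1.921, 0.522, -1.927]
ft_force: [0.6, 0.4, 0.3]
opening: 0.0603
```

Run:
```python
from h import *
c,st=grab('wrist');cv2.imwrite('pics/e_w.png',c.p[:,:,::-1])
print(c.proj([[.506,-.224,.09]]))
uv,P=c.cloud(230,400,120,280);m=(P[:,2]>.084)&(P[:,2]<.096)&(np.hypot(P[:,0]-.506,P[:,1]+.224)<.035)
rc=cv2.minAreaRect(P[m][:,:2].astype(np.float32)*1000);print(rc,np.median(P[m][:,2]))
plan([rc[0][0]/1000,rc[0][1]/1000,.086],-1.04)
```

```text
[[318.26726681 186.8753627 ]]
((505.3548889160156, -223.84390258789062), (56.0919303894043, 25.99274444580078), 29.096437454223633) 0.09037113765676255
off [161.9  -3.6  -4.5] spin -0.006 or 3.136 ynow -1.046 down [-0.0033 -0.0016 -1.    ] q [ 0.291  0.279  0.026  1.849 -0.005  1.017 -0.727] t 8.025
```

View pics/e_w.png

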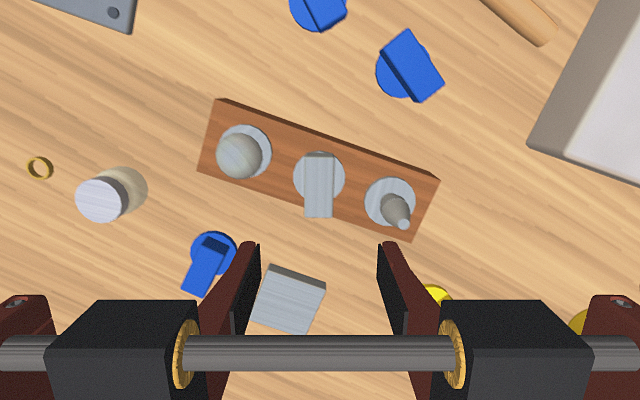

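Emit:
move_arm([
  [30,-2,-2],
  [60,-2,-2],
  [85,-2,-2],
  [95,-2,-2],
  [95,-2,-2],
], gripper=[50,50,50,50,50], spin=[0.02,0.02,0.02,0.02,0.02])

```text
t: 8.65
eef_pos: [0.5065, -0.2201, 0.1538]
tool_rot: [1.933, 0.507, -1.937]
ft_force: [0.0, -0.0, 0.3]
opening: 0.05
```

Run:
```python
from h import *
plan([.5055,-.224,.086],-1.063)
c,st=grab('wrist');cv2.imwrite('pics/f_w.png',c.p[:,:,::-1])
```

```text
off [67.8  3.1  2.7] spin 0.003 or -3.138 ynow -1.06 down [-2.e-03  7.e-04 -1.e+00] q [ 0.285  0.389  0.016  1.938 -0.008  0.817 -0.755] t 8.65
```

View pics/f_w.png

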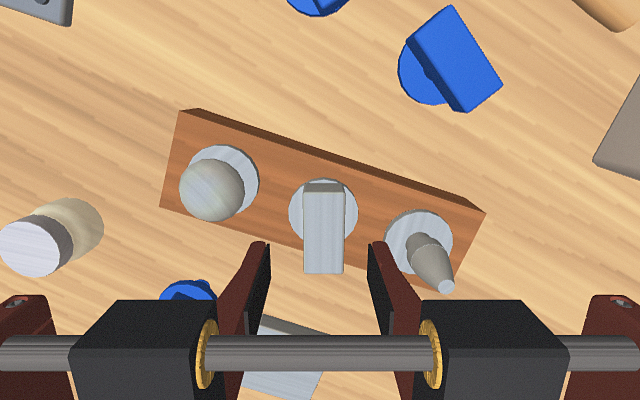

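Emit:
move_arm([
  [20,3,3],
  [45,3,3],
  [60,3,3],
  [67,3,3],
  [67,3,3],
  [67,3,3],
  [67,3,3],
  [67,3,3],
  [67,3,3],
  [67,3,3],
], gripper=[50,50,50,50,0,0,0,0,0,0], spin=[0,0,0,0,0,0,0,0,0,0], newtons=40)

```text
t: 9.95
eef_pos: [0.5061, -0.2246, 0.0883]
tool_rot: [1.935, 0.505, -1.934]
ft_force: [-1.6, 2.0, 6.5]
opening: 0.0257
```

Run:
```python
from h import *
plan([.5055,-.224,.086],-1.063)
from cell import r;print(r.sense()['ft_force'],r.sense()['opening'])
```

```text
off [ 2.3 -0.8  0.2] spin 0.003 or -3.138 ynow -1.06 down [ 7.e-04  0.e+00 -1.e+00] q [ 0.296  0.485  0.012  1.977 -0.009  0.679 -0.746] t 9.95
[-1.60035205  1.97167217  6.46024047] 0.025682507414594213
```

Emit:
move_arm([
  [-5,0,0],
  [-20,0,0],
  [-45,0,0],
  [-75,0,0],
  [-100,0,0],
  [-110,0,0],
  [-110,0,0],
], gripper=[0,0,0,0,0,0,0], spin=[0,0,0,0,0,0,0])

```text
t: 10.82
eef_pos: [0.5058, -0.2248, 0.198]
tool_rot: [1.935, 0.505, -1.934]
ft_force: [-0.5, -0.7, -5.8]
opening: 0.0256
```

Run:
```python
from h import *
s,st=grab('scene');crop(s,190,330,170,345,3.3,'pics/g_s.png')
print(st['ft_force'],st['opening'],st['eef_pos'])
t,_=grab('top')
w,_=grab('wrist');cv2.imwrite('pics/g_w.png',w.p[:,:,::-1])
plan([.5833,.1535,.20],.19-np.pi/2)
```

```text
[-0.46065673 -0.65636219 -5.75258023] 0.025574576172387325 [ 0.50582752 -0.22481324  0.19804814]
off [  -3.4 -291.4 -253.1] spin 0.321 or -2.821 ynow -1.06 down [-2.1e-03  7.0e-04 -1.0e+00] q [ 0.289  0.334  0.02   1.902 -0.009  0.907 -0.747] t 10.975
```

View pics/g_s.png

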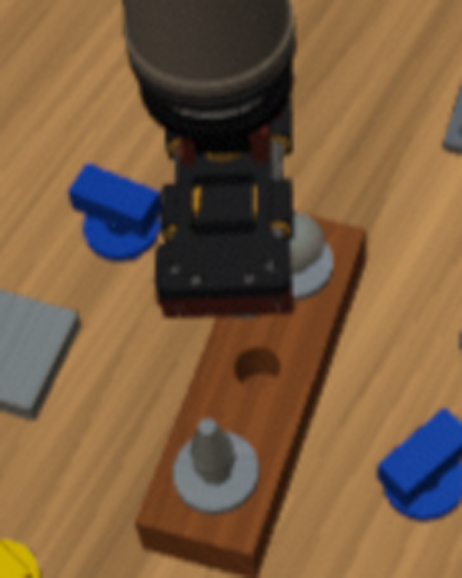

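View pics/g_w.png

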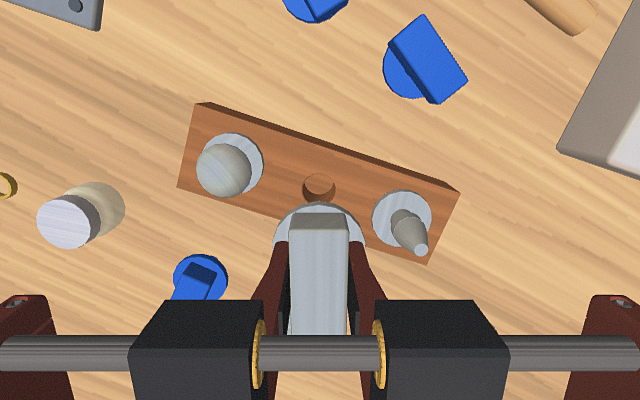

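Run:
```python
from h import *
np.set_printoptions(precision=4,suppress=True)
w,st=grab('wrist')
st=__import__('cell').r.sense()
Rt=R.from_rotvec(st['tool_rot']).as_matrix()
tl=lambda P:(P-st['eef_pos'])@Rt*1000
zt=st['eef_pos'][2]+.0017
print(tl(w.plane([(291,228),(349,228),(320,228)],zt)))
uv,P=w.cloud(294,346,205,330);T=tl(P)
for v in range(206,250,3):
  m=(uv[:,1]==v);print(v,np.median(T[m],0))
# flange visible: front arc top
crop(w,250,390,180,350,3.5,'pics/h.png')
```

```text
[[ -1.7243 -11.445  -28.0403]
 [ -1.7636  12.8099 -28.07  ]
 [ -1.744    0.6865 -28.0552]]
206 [ 39.2503   0.5082 -24.1492]
209 [ 38.2033   0.5076 -22.8146]
212 [ 37.8385   0.5083 -21.2553]
215 [ 16.0179   0.4895 -27.4242]
218 [ 11.9747   0.5337 -27.4286]
221 [  7.7999   0.4862 -27.5503]
224 [  4.2128   0.4827 -27.5233]
227 [  0.9406   0.308  -27.4268]
230 [ -1.3864   0.48   -27.006 ]
233 [ -1.7743   0.5184 -25.8055]
236 [ -2.0259   0.4799 -24.5548]
239 [ -2.1335   0.4788 -23.2246]
242 [ -2.0131   0.4819 -21.7971]
245 [ -2.0534   0.4821 -20.4323]
248 [ -2.2485   0.3098 -19.1296]
```

View pics/h.png

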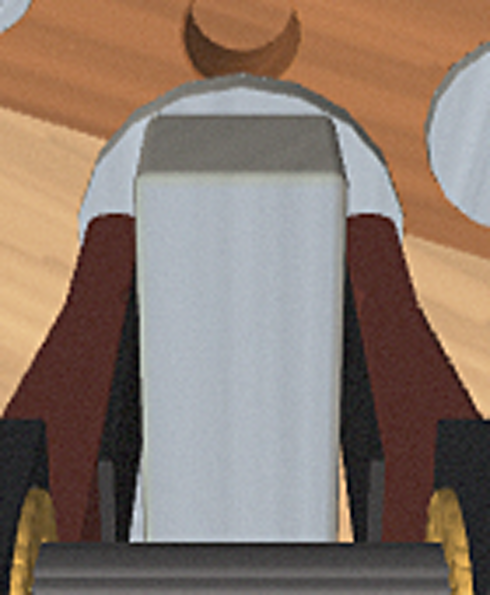

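Emit:
move_arm([
  [-10,-20,-17],
  [-15,-60,-52],
  [-15,-105,-91],
  [-15,-150,-130],
  [-15,-195,-169],
  [-15,-235,-204],
  [-15,-265,-230],
  [-12,-285,-247],
  [-10,-291,-253],
  [-10,-291,-253],
], gripper=[0,0,0,0,0,0,0,0,0,0], spin=[0.02,0.06,0.1,0.15,0.2,0.25,0.29,0.32,0.32,0.32])

```text
t: 12.28
eef_pos: [0.5839, 0.1522, 0.2067]
tool_rot: [2.119, 0.203, -2.122]
ft_force: [-0.4, -0.5, -5.0]
opening: 0.0256
```

Run:
```python
from h import *
w,st=grab('wrist');cv2.imwrite('pics/i_w.png',w.p[:,:,::-1])
s,_=grab('scene');crop(s,290,450,90,250,3.5,'pics/i_s.png')
plan([.5833,.1535,.20],.19-np.pi/2)
```

```text
off [ 7.3 -2.9  0.3] spin -0.001 or 3.141 ynow -1.382 down [-7.0e-04 -1.3e-03 -1.0e+00] q [-0.306  0.402 -0.066  1.77   0.032  0.972 -1.766] t 12.375
```

View pics/i_w.png

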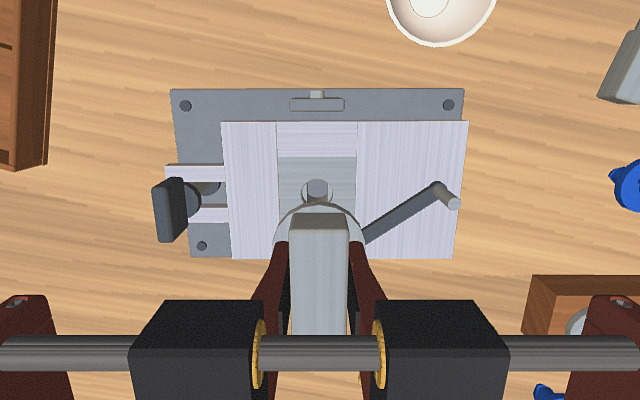

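View pics/i_s.png

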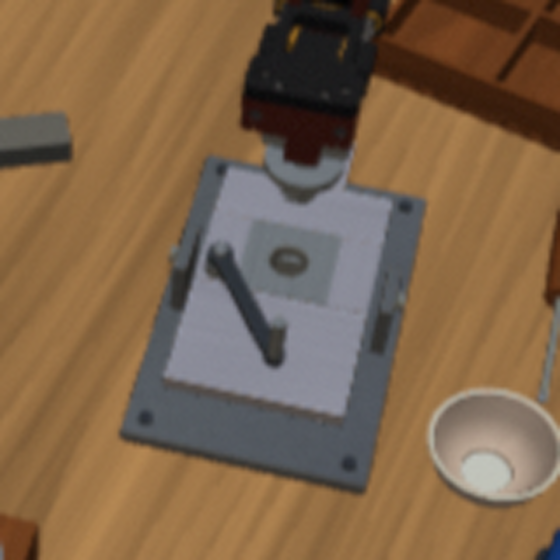

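Run:
```python
from h import *
w,st=grab('wrist');crop(w,265,370,145,235,6,'pics/j.png')
print(w.plane([(317,190),(317,178)],.064),w.proj([[.5833,.1535,.064],[.5833+.013*np.cos(.19),.1535+.013*np.sin(.19),.064]]))
```

```text
[[0.58746664 0.15245144 0.064     ]
 [0.59758903 0.15437099 0.064     ]] [[314.84638887 194.47036476]
 [314.77624816 179.40906881]]
```

View pics/j.png

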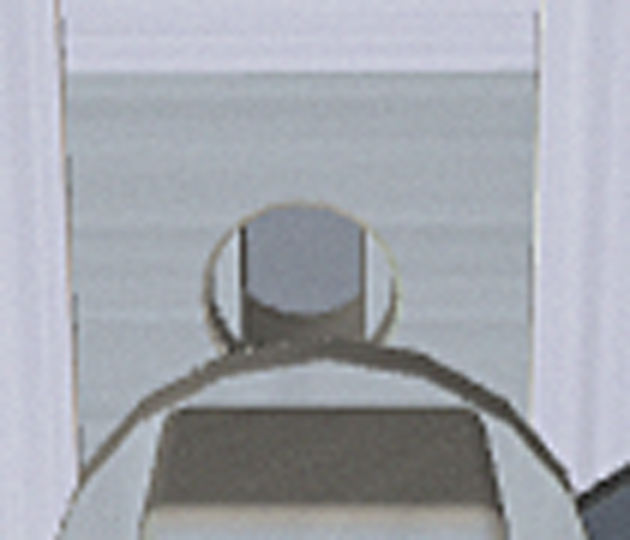

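Emit:
move_arm([
  [15,-2,0],
  [35,-2,0],
  [50,-2,0],
  [57,-2,0],
  [57,-2,0],
], gripper=[0,0,0,0,0], spin=[0,0,0,0,0])

```text
t: 13.05
eef_pos: [0.5837, 0.1546, 0.1501]
tool_rot: [2.12, 0.203, -2.122]
ft_force: [0.1, -0.8, -5.5]
opening: 0.026
```

Run:
```python
from h import *
plan([.5833,.1533,.11],.19-np.pi/2)
```

```text
off [40.1  1.2  0.6] spin 0.001 or -3.141 ynow -1.38 down [-9.e-04 -3.e-04 -1.e+00] q [-0.311  0.469 -0.067  1.815  0.04   0.86  -1.777] t 13.05
```

Emit:
move_arm([
  [4,1,0.5],
  [8,1,0.5],
  [12,1,0.5],
  [16,1,0.5],
  [20,1,0.5],
  [24,1,0.5],
  [26,1,0.5],
  [26,1,0.5],
], gripper=[0,0,0,0,0,0,0,0], spin=[0,0,0,0,0,0,0,0])

```text
t: 14.05
eef_pos: [0.5835, 0.1536, 0.1245]
tool_rot: [2.121, 0.203, -2.122]
ft_force: [0.0, -0.3, -5.6]
opening: 0.0258
```

Run:
```python
from h import *
plan([.5833,.1533,.11],.19-np.pi/2)
```

```text
off [14.5  0.3  0.3] spin 0.001 or -3.141 ynow -1.38 down [-2.e-04 -1.e-04 -1.e+00] q [-0.31   0.501 -0.067  1.833  0.044  0.809 -1.779] t 14.05
```

Emit:
move_arm([
  [4,0,0],
  [8,0,0],
  [11,0,0],
  [13,0,0],
  [14,0,0],
  [14,0,0],
], gripper=[0,0,0,0,0,0], spin=[0,0,0,0,0,0])

```text
t: 14.8
eef_pos: [0.5836, 0.1537, 0.1106]
tool_rot: [2.121, 0.203, -2.121]
ft_force: [-0.4, 1.1, -5.4]
opening: 0.0258
```

Emit:
move_arm([
  [0,0,0],
  [0,0,0],
  [0,0,0],
  [0,0,0],
  [-15,0,0],
  [-40,0,0],
  [-70,0,0],
  [-95,0,0],
  [-95,0,0],
], gripper=[45,45,45,45,45,45,45,45,45], spin=[0,0,0,0,0,0,0,0,0])

```text
t: 15.92
eef_pos: [0.5851, 0.1542, 0.2087]
tool_rot: [2.127, 0.204, -2.116]
ft_force: [0.4, -0.8, -0.3]
opening: 0.0454
```

Run:
```python
from h import *
w,st=grab('wrist');cv2.imwrite('pics/k_w.png',w.p[:,:,::-1])
s,_=grab('scene');crop(s,290,450,90,250,3.5,'pics/k_s.png')
uv,P=w.cloud(220,420,130,390);m=(P[:,2]>.105)&(P[:,2]<.125)&(np.hypot(P[:,0]-.5833,P[:,1]-.1533)<.04)
print(cv2.minAreaRect(P[m][:,:2].astype(np.float32)*1000),np.median(P[m][:,2]))
uv,P=s.cloud(300,440,100,240);m=(P[:,2]>.105)&(P[:,2]<.125)&(np.hypot(P[:,0]-.5833,P[:,1]-.1533)<.04)
print(m.sum(),np.median(P[m],0))
tilt(s.cloud(315,425,125,230)[1],.06)
plan([.5833,.1533,.11],.19-np.pi/2)
```

```text
((583.3021850585938, 153.43397521972656), (56.505699157714844, 25.957117080688477), 10.362462997436523) 0.11243588461740567
225 [0.5846962  0.14987659 0.11057521]
tilt [-0.004   0.0002  0.0631] 1802 2121
off [95.9  0.3  0.3] spin 0.001 or -3.141 ynow -1.38 down [ 4.e-04  1.e-04 -1.e+00] q [-0.309  0.403 -0.068  1.772  0.032  0.967 -1.769] t 16.025
```

View pics/k_w.png

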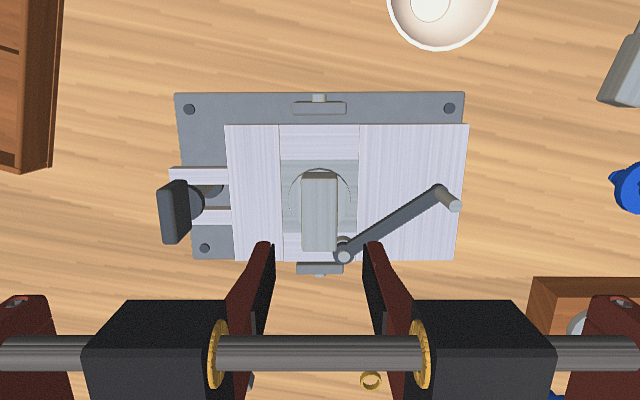

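View pics/k_s.png

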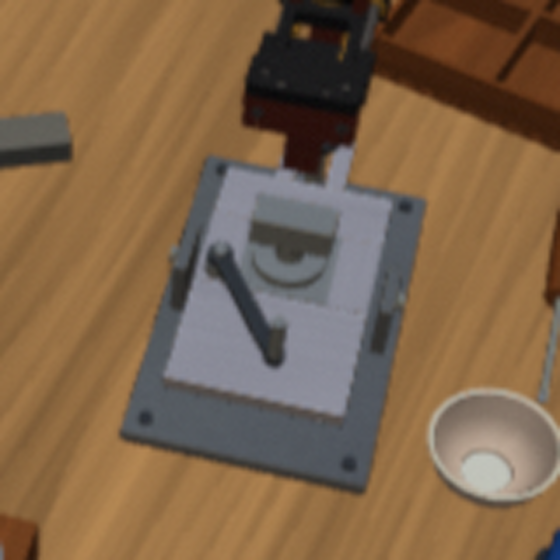

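Run:
```python
from h import *
np.set_printoptions(precision=4,suppress=True)
w,st=grab('wrist');crop(w,325,475,175,270,5,'pics/l.png')
C=np.array([.5833,.1534]);a=.19;S=np.array([[np.cos(a),-np.sin(a)],[np.sin(a),np.cos(a)]])
for z in (.114,):
  p=w.plane([(456,206)],z)[0,:2];L=(p-C)@S*1000;print(p,L,'bar angle',np.arctan2(L[1]+20,L[0]+45),np.hypot(L[0]+45,L[1]+20))
for th in (-1,-.9,-.95,-1.05):
  l=np.array([-45+92*np.cos(th),-20+92*np.sin(th)])/1000;print(th,l,w.proj([[*(C+S@l),.114],[*(C+S@l),.081]]).ravel())
```

```text
[0.6082 0.0614] [  7.0705 -95.0273] bar angle -0.964094524190028 91.32596511866844
-1 [ 0.0047 -0.0974] [459.0377 209.2364 442.9762 195.5955]
-0.9 [ 0.0122 -0.0921] [452.5785 198.928  437.1323 186.3686]
-0.95 [ 0.0085 -0.0948] [455.9703 204.0143 440.1953 190.9188]
-1.05 [ 0.0008 -0.0998] [461.7762 214.5768 445.4705 200.3835]
```

View pics/l.png

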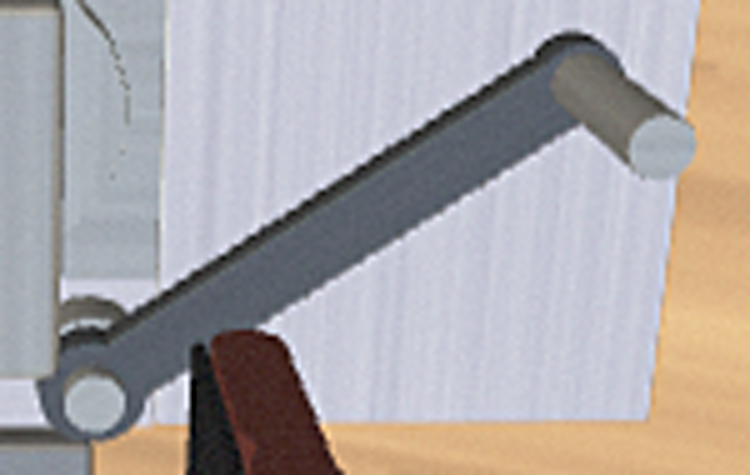

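Emit:
move_arm([
  [0,35,-3],
  [0,75,-7],
  [0,96,-7.5],
  [25,96,-7.5],
  [45,96,-7.5],
  [55,96,-7.5],
  [55,96,-7.5],
], gripper=[35,30,30,30,30,30,30], spin=[0,0,0,0,0,0,0])

```text
t: 16.95
eef_pos: [0.6085, 0.0612, 0.1498]
tool_rot: [2.119, 0.204, -2.123]
ft_force: [0.5, 0.4, 0.3]
opening: 0.0299
```

Run:
```python
from h import *
w,st=grab('wrist');cv2.imwrite('pics/m_w.png',w.p[:,:,::-1])
C=np.array([.5833,.1534]);a=.19;S=np.array([[np.cos(a),-np.sin(a)],[np.sin(a),np.cos(a)]])
print('sock',(st['eef_pos'][:2]-C)@S*1000)
plan([*(C+S@[.0078,-.0953]),.113],.19-np.pi/2)
```

```text
sock [  7.36424595 -95.27353442]
off [37.6 -0.1  0.1] spin 0.001 or -3.14 ynow -1.38 down [-4.e-04  1.e-04 -1.e+00] q [-0.171  0.479 -0.04   1.796  0.024  0.867 -1.602] t 17.0
```

View pics/m_w.png

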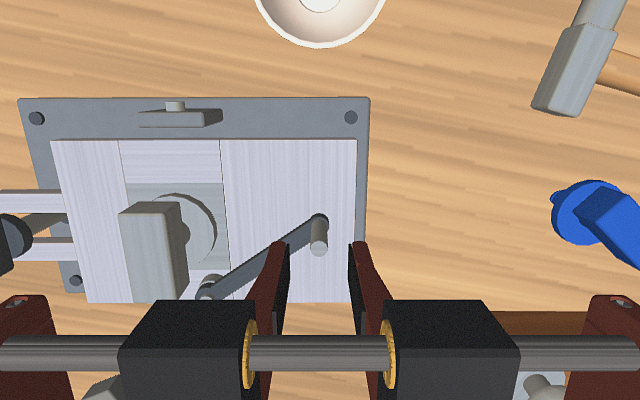

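Emit:
move_arm([
  [15,0,0],
  [30,0,0],
  [37,0,0],
  [37,0,0],
  [37,0,0],
  [37,0,0],
], gripper=[30,30,20,16,16,16], spin=[0,0,0,0,0,0], newtons=10)

```text
t: 17.75
eef_pos: [0.6095, 0.0609, 0.1142]
tool_rot: [2.122, 0.203, -2.12]
ft_force: [-0.8, 0.3, 0.6]
opening: 0.016
```

Emit:
move_arm([
  [0,-9,-11],
  [0,-20,-20],
  [0,-31,-28],
  [0,-44,-34],
  [0,-57,-37],
  [0,-66,-39],
  [0,-72,-39],
  [0,-72,-39],
], gripper=[16,16,16,16,16,16,16,16], spin=[0,0,0,0,0,0,0,0])

```text
t: 18.75
eef_pos: [0.6332, 0.1397, 0.1135]
tool_rot: [2.12, 0.204, -2.122]
ft_force: [0.2, 0.2, -0.7]
opening: 0.0163
```

Run:
```python
from h import *
w,st=grab('wrist');cv2.imwrite('pics/n_w.png',w.p[:,:,::-1])
C=np.array([.5833,.1534]);a=.19;S=np.array([[np.cos(a),-np.sin(a)],[np.sin(a),np.cos(a)]])
print('sock',(st['eef_pos'][:2]-C)@S*1000,st['ft_force'])
```

```text
sock [ 46.3736688  -22.87115295] [ 0.17805747  0.18337308 -0.65062145]
```

View pics/n_w.png

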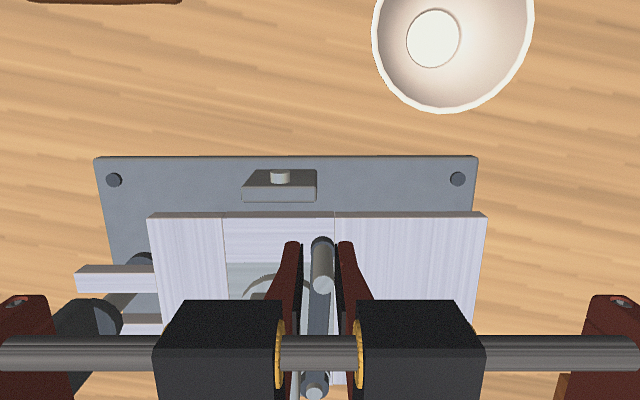

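Emit:
move_arm([
  [0,-2,0],
  [0,-4,0],
  [0,-5.5,0],
  [0,-6.5,0],
  [0,-6.5,0],
], gripper=[16,16,16,16,16], spin=[0,0,0,0,0])

```text
t: 19.42
eef_pos: [0.6325, 0.1454, 0.1137]
tool_rot: [2.121, 0.203, -2.121]
ft_force: [0.4, 0.2, 0.5]
opening: 0.0158
```

Emit:
move_arm([
  [0,-1,0],
  [0,-2,0],
  [0,-2,0],
], gripper=[16,16,16], spin=[0,0,0])

```text
t: 19.8
eef_pos: [0.6324, 0.146, 0.1136]
tool_rot: [2.121, 0.201, -2.121]
ft_force: [1.2, -4.2, 0.9]
opening: 0.0158
```

Emit:
move_arm([
  [0,2,0],
  [0,3,0],
  [0,3,0],
  [-10,3,0],
  [-40,3,0],
  [-70,3,0],
  [-110,3,0],
  [-140,3,0],
  [-140,3,0],
  [-140,3,0],
], gripper=[16,20,22,22,22,22,22,22,22,22], spin=[0,0,0,0,0,0,0,0,0,0])

```text
t: 21.05
eef_pos: [0.6322, 0.1444, 0.2531]
tool_rot: [2.12, 0.203, -2.122]
ft_force: [-0.3, 0.1, -0.5]
opening: 0.0219
```

Run:
```python
from h import *
w,st=grab('wrist');cv2.imwrite('pics/o_w.png',w.p[:,:,::-1])
s,_=grab('scene');crop(s,290,450,90,250,3.5,'pics/o_s.png')
uv,P=w.cloud(120,420,100,399);m=(P[:,2]>.105)&(P[:,2]<.125)&(np.hypot(P[:,0]-.5833,P[:,1]-.1533)<.034)
print(cv2.minAreaRect(P[m][:,:2].astype(np.float32)*1000),np.median(P[m][:,2]),st['eef_pos'])
tilt(s.cloud(315,425,125,230)[1],.06);tilt(w.cloud(100,500,50,290)[1])
C=np.array([.5833,.1534]);a=.19;S=np.array([[np.cos(a),-np.sin(a)],[np.sin(a),np.cos(a)]])
for th in(0,-.1):
  print(th,w.proj([[*(C+S@[-.045+.092*np.cos(th),-.02+.092*np.sin(th)]),.114]]))
```

```text
((583.847900390625, 153.8993377685547), (55.79589080810547, 25.79888153076172), 10.665107727050781) 0.11248686556115021 [0.63221067 0.14437286 0.25306849]
tilt [0.0007 0.     0.0631] 1857 2120
tilt [-0.0002  0.0025  0.0646] 16097 16817
0 [[320.76922306 194.76554959]]
-0.1 [[331.87737504 195.3129376 ]]
```

View pics/o_w.png

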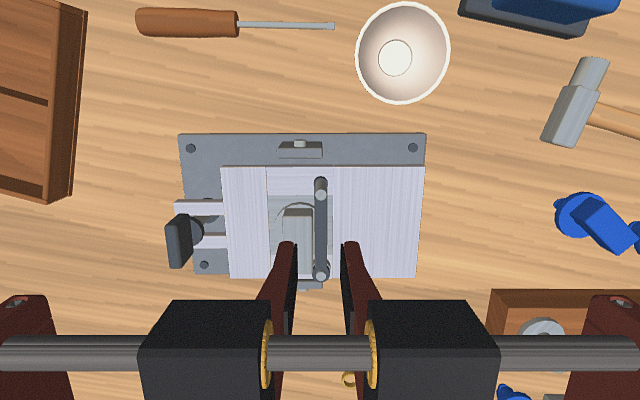

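View pics/o_s.png

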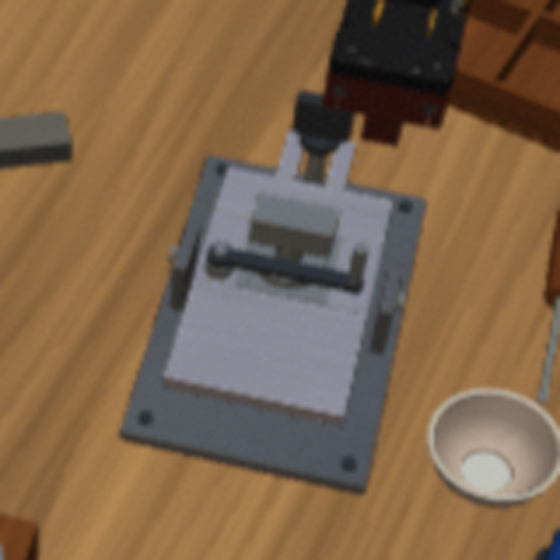

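The wrist view shows the pin's top at (320,194), where a shut latch puts it (320.8,194.8). The head sits at its home height and the platform is level. The gripper is clear of everything, so I'm handing in.

```bash
python3 -c "
from cell import r
print(r.sign_off())"
```

```text
the job is handed in; nothing more can be done
None
```

The job is done and handed in at about 21 s of the 72 s allowed; sign-off reports no verdict, so the results below are my own measurements.

- **Platform:** I turned the knob about 2.03 rad clockwise. The last depth fits gave a tilt of 0.000 rad (scene camera) and 0.0025 rad (wrist camera), against a limit of 0.025.
- **Stake:** I lifted the flat stake straight out of the rack, turned it 0.32 rad and lowered it into the bore without meeting resistance. Its head top measured 112.4 mm above the table (112 expected when home), centred within about 1 mm. Its long axis is within about 0.01 rad of the socket's x.
- **Latch:** I swung it until the pin met its stop, at about 4 N. The pin then appeared within 1 pixel of where a shut latch puts it; 0.1 rad open would have shown as 11 pixels.
- **Other stakes:** the dome and horn stakes were still in the rack in the picture taken just after the lift. I did not measure their displacement.

The gripper was about 14 cm above the latch and touching nothing at hand-in. No check failed. The scene camera put the head about 3.5 mm further towards -y and 2 mm lower than the wrist camera did. Part of the head was hidden in that view, so I went by the wrist camera.

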